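# Shut off the beam with the filter wheel

### The job

The irradiation is over: shut off the light by turning the filter wheel click by click, flicking its thumb tabs lightly with a fingertip, until the metal blanking plug has clicked in under the lamp. The empty opening next to the plug must never pass under the lamp, because bare light would spoil the sample, so choose the direction and the number of clicks accordingly and do not go one too far. Leave the beaker and everything else on the bench where it is.

Things in the scene. Friction and masses are not known exactly. Their poses are not given: they have to be found in the camera images.
- photoreactor: Fixed photoreactor: white magnetic stirrer (x -90 to +110 mm, y +-80, 76 high; blue front panel; round plate 130 across, top at 90 mm), rear steel rod (12 thick, 330 high, at x +92) carrying a lamp head and, below it, a bracket with a filter wheel. Origin on the bench straight under the lamp; z up; -x runs from the lamp to the front panel, towards the robot within 25 degrees.
- lamp (a point): centre of the lower end of the lamp's snout, on the lamp's vertical axis, 218 mm above the bench. The lamp shines straight down. Snout 42 mm across up to 232 mm height, above it a finned aluminium body 56 mm across up to 302 mm, held by an arm from the rod.
- beam (a point): point on the lamp's vertical axis at the height of the wheel's top face (206 mm above the bench), 12 mm below the snout and 44 mm from the wheel's axis
- wheel_axis (a point): centre of the filter wheel's top face, 206 mm above the bench, 44 mm nearer the front panel than the lamp's axis. The level wheel turns about the vertical through this point. Under it a bracket lies 168 to 198 mm high, on the robot's side within 60 mm of the axis.
- filter_wheel (a joint): wheel angle, rad, counter-clockwise from above positive; 0 (or whole turns) = plug under the lamp. No end stops. A sprung detent: it rests at multiples of 60 deg (1.047, one click); moved under half a click it springs back, past half it snaps to the next rest, damped, without running on. Takes 2 to 4 N at a tab. Starts at -4.19, -3.14 or -2.09, rarely left balanced midway between.
- plug (a point): centre of the blanking plug at the wheel's top face. Wheel: black disc 130 mm across, 8 thick (198 to 206 mm high), six round stations 60 deg apart, centres 44 mm from the axis. The plug is a solid aluminium disc 35 mm across with a screwdriver slot, standing 6 mm proud. Four stations hold flat amber filter glass in thin steel rings, one is open.
- open_hole (a point): centre, at the wheel's top face, of the open station: a plain hole 31 mm across without glass or ring, the next station clockwise (seen from above) from the plug. It would be under the lamp at joint values 1.047 and -5.236.
- tab1 (a point): one of six equal thumb tabs on the rim, midway between stations: flat radial fingers 12 mm wide, round-ended, 8 thick (level with the disc), from the rim (65 mm from the axis) out to 86 mm. Point: on its top face, 76 mm from the axis, 30 degrees counter-clockwise from the plug. Gaps between tabs are about 65 mm wide, open above and below.
- tab2 (a point): the same, 90 degrees counter-clockwise from the plug
- tab3 (a point): the same, 150 degrees counter-clockwise from the plug
- tab4 (a point): the same, 210 degrees counter-clockwise from the plug
- tab5 (a point): the same, 270 degrees counter-clockwise from the plug
- tab6 (a point): the same, 330 degrees counter-clockwise from the plug
- beaker: loose glass beaker with the sample, 60 mm across, 58 mm high, on the stirrer's plate under the lamp; origin at its foot. To be left alone.
- amber_bottle: bystander: loose amber reagent bottle, 68 mm across, 150 mm high, beside the stirrer, left seen from the robot; origin at its foot
- flask: bystander: loose glass conical flask, 76 mm across, 104 mm high, right of the stirrer; origin at its foot
- spare_filter: bystander: spare filter in a steel ring, 40 mm across, 9 mm high, lying on the bench at the right of the stirrer; origin at its underside
- vial: bystander: loose sample vial with white cap, 25 mm across, 49 mm high, left of the stirrer; origin at its foot

How it is judged:
By the outcome, as a careful person would: the job done as asked, in the order asked, and still so for the second after the job is handed in, with the robot touching nothing.
It also fails if it takes over 70 s, if anything falls off the work surface, if the arm or the gripper's body presses on something with over 40 N, if the wrist force passes 120 N, or if a joint passes its speed limit or range.

### The arm

A 7-joint arm with a two-finger parallel gripper is mounted at the origin on the work surface. World frame = base frame: x ahead of the robot, y to its left, z up, the work surface at z = 0. Lengths are in m, angles in rad, forces in N, time in s.
With the tool pointing down it reaches from about 0.4 to 0.85 m from the base axis. Payload 10.4 kg.
Tool frame: the origin (TCP) lies between the finger pads; the fingertips stand 17 mm ahead of it and the grasp point (between the pads) lies 2 mm behind it; z points along the fingers, y is the line along which they close (so a half turn about z gives the same grasp; the last joint's range is limited). The gripper opens to 85 mm and grips with 20 to 120 N. Pads are 22 mm wide; open, the fingers measure 114 mm over their backs; the gripper's body (76 mm by 85 mm) begins 54 mm behind the grasp point. The pads swing forward as they close: fully open they stand 13 mm farther back than shut.
Start: joints at [1.168, 0.332, -0.065, 1.46, 0.022, 1.35, -0.088], TCP at [0.232, -0.58, 0.248] pointing down, gripper open.
Joint ranges: [-2.6, 2.6], [-0.5, 2.12], [-1.47, 1.34], [0.16, 2.42], [-1.27, 4.41], [0.06, 2.06], [-2.6, 2.6]. Speed limits (rad/s): [2.22, 2.22, 2.79, 2.79, 3.14, 3.14, 3.14].

### API

Orientations are given as a unit quaternion [x, y, z, w].
In Python, from workcell import readout, imaging, manip gives the robot as it stands. The module is installed in compiled form; this text tells all that it offers.
- The arm moves only by the shell command python3 -m crank 'ROWS' [OPENING] [FORCE]. ROWS is JSON, a list of rows, each a list of 4 numbers: the shift along the tool's x, y, z as a fraction of full scale, then the turn about the tool's z as a fraction of full scale. In form: [[x, y, z, yaw], ...]. A call has 1 to 5 rows; each row is the pose to reach, as a shift and turn from the pose commanded when the call began, along the tool's axes at that moment; what a row does not reach only later rows make up. Full scale, the value 1, is 400 mm for a shift and 60 degrees for a turn. A row lasts 1/12 s, in which the tool goes at most 41.7 mm and 7.16 degrees, less where a joint would pass 70% of its speed; a pose out of reach is approached as far as the arm can. A call with a number of a shift or a turn outside -1 to 1 is refused whole. A call with a gripper value outside its range is refused whole. OPENING is the gripper command: -1 is shut, 1 is fully open, values between are in proportion, set as the call begins (- or left out, the last holds). The fingers move at their own pace and stop on an object; FORCE is the grip in N (left out, the last holds). Time passes only in rows, so rows that repeat a pose let the fingers close. It gives the time, the measured TCP pose, the force, the opening and the grip force at its end, in the units of the state.
- readout.get_obs(): the state, without advancing time (a new reading comes with each control period).
- imaging.camera(name): name is "scene" or "side" or "wrist"; returns a dict with "color" (400x640x3 uint8, red, green, blue), "fx", "fy", "cx", "cy" (pixels), "k1" (the pictures are not rectified: a ray, as slopes to the right and down, at radius r is drawn at 1 + k1 r^2 times it, then the intrinsics apply), "rvec" (rotation vector, rad) and "tvec" (3), from world to camera coordinates, as OpenCV has them. Camera axes: x right, y down, z forward; pixel columns grow to the right and rows downward; lengths in m; the calibration is good to about 2 mm. A picture is of the moment at which its call begins. There is no depth.
- manip.hand_in(): hands the job in; it is judged then, once.
The state is a dict: "clock": time; "joint_pos": joint angles; "joint_velocities": joint speeds; "tau": joint torques, N m; "position": TCP position; "ee_rot": TCP orientation; "ft_force": force on the tool from outside, world axes, zero at the start; "torque": the same for the moment, N m; "grip_width": opening from 0.0 (shut) to 1.0 (fully open); "grasp_force": force on a finger pad.
Only numpy, scipy, OpenCV 4.12 (cv2) and the standard library are available. Lean on these libraries where they do the work, as an engineer would, in place of code of your own. Each camera call takes 0.05 s, during which the arm holds its last target. There are 200 camera calls.

## Working session

There is one attempt and no reset: what is moved stays moved. The work goes in short steps, Python scripts to look and compute and a shell command to move; the robot and the scene stay as the last step left them, time stands still between calls to the robot, and variables do not carry over. Pictures are saved under pics/ and viewed, at most 10 in all, crops included, and the job is handed in when it is done.

```bash
mkdir -p pics
cat > h.py <<'E'
import numpy as np, cv2
from workcell import readout, imaging, manip
from scipy.spatial.transform import Rotation as R
def cam(n):
    c=imaging.camera(n); c["R"]=cv2.Rodrigues(np.array(c["rvec"],float))[0]; c["t"]=np.array(c["tvec"],float).ravel()
    c["K"]=np.array([[c["fx"],0,c["cx"]],[0,c["fy"],c["cy"]],[0,0,1.]]); c["d"]=np.array([c["k1"],0,0,0.]); return c
def save(c,n): cv2.imwrite(f"pics/{n}.png",c["color"][:,:,::-1])
def ray(c,p):
    u=cv2.undistortPoints(np.array([[p]],float),c["K"],c["d"])[0,0]
    return -c["R"].T@c["t"], c["R"].T@np.array([u[0],u[1],1])
def onz(c,p,z):
    o,d=ray(c,p); return o+d*(z-o[2])/d[2]
def proj(c,P): return cv2.projectPoints(np.atleast_2d(np.array(P,float)),np.array(c["rvec"],float),c["t"],c["K"],c["d"])[0][:,0]
E
python3 - <<'E'
from h import *
a=[cam(n) for n in("scene","side","wrist")]
for c,n in zip(a,("scene","side","wrist")):
    save(c,n+"0"); print(n,-c["R"].T@c["t"],c["R"][2],c["fx"],c["k1"])
o=readout.get_obs(); print(o["position"],R.from_quat(o["ee_rot"]).as_matrix(),o["grip_width"],o["clock"])
E
```

```text
scene [1.11015907 0.12042804 0.68387401] [-0.67505559 -0.14689951 -0.72299411] 362.91188693857873 -0.012843204348471129
side [ 0.46748619 -0.63496948  0.68401304] [ 0.18576609  0.75921871 -0.6237611 ] 373.3787715866065 -0.06729580470267957
wrist [ 0.30391671 -0.55230686  0.37326866] [-0.28145961 -0.11086281 -0.95314738] 346.28473020978777 -0.0023840560606598255
[ 0.23161278 -0.58021871  0.24772955] [[ 9.28730274e-01  3.70755839e-01 -4.30292968e-04]
 [ 3.70756086e-01 -9.28729787e-01  9.52860752e-04]
 [-4.63472089e-05 -1.04448436e-03 -9.99999453e-01]] 0.9952924651351257 0.15
```

View pics/scene0.png

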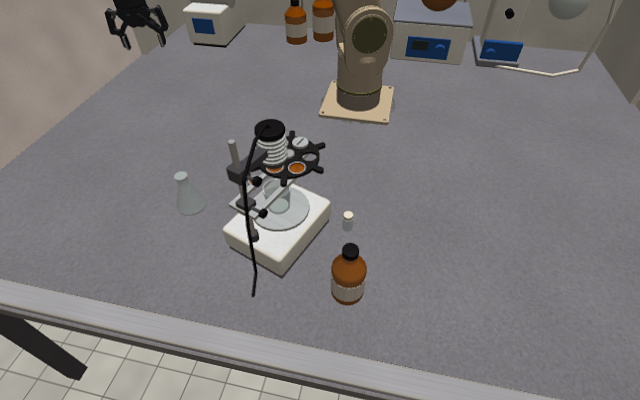

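View pics/side0.png

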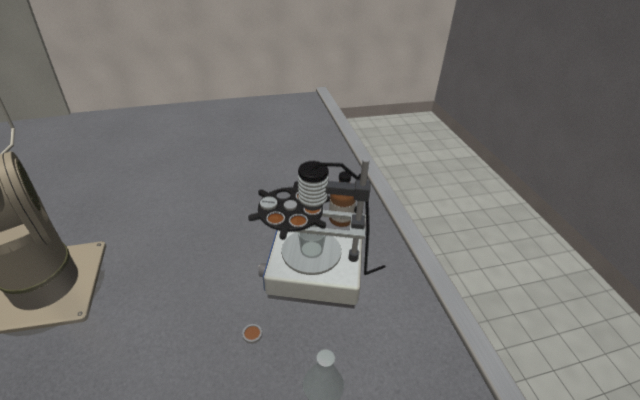

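The scene view shows the wheel around (290,157) with its lamp at (270,145). In the side view the wheel is around (291,206), the plug probably near (268,203), and the lamp near (313,185). I'll zoom in on both.

Run:
```python
from h import *
s,d=cam("scene"),cam("side")
A=cv2.resize(s["color"][115:205,225:335],None,fx=4.9,fy=4.9,interpolation=3)[:441,:400]
A=cv2.resize(s["color"][115:205,245:335],(400,400),interpolation=3)
B=cv2.resize(d["color"][160:250,240:330],(400,400),interpolation=3)
cv2.imwrite("pics/z.png",np.hstack([A,B])[:,:,::-1])
print(onz(s,(290,157),.206),onz(d,(291,206),.206))
```

```text
[ 0.56749504 -0.06760736  0.206     ] [ 0.5635766  -0.07316879  0.206     ]
```

View pics/z.png

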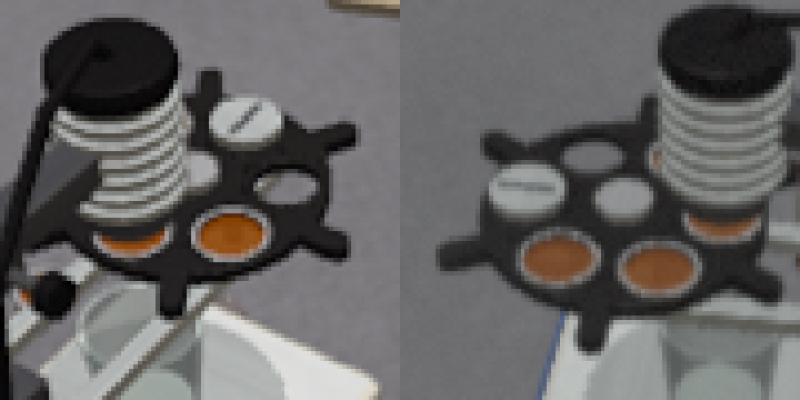

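Run:
```python
from h import *
from scipy.optimize import least_squares
s,d=cam("scene"),cam("side")
S=lambda x,y:((x+.5)/4.444-.5+245,(y+.5)/4.444-.5+115)
D=lambda x,y:((x-400+.5)/4.444-.5+240,(y+.5)/4.444-.5+160)
for c,st,hub,tabs in((d,[D(560,258),D(658,268),D(722,216),D(592,156)],D(528,185),[D(440,257),D(590,352),D(486,140)]),
  (s,[S(231,235),S(290,187),S(130,235)],S(246,115),[S(355,128),S(347,250),S(172,314),S(208,70)])):
    P=np.array([onz(c,p,.206)[:2] for p in st]+[onz(c,hub,.212)[:2]])
    r=least_squares(lambda v:np.hypot(*(P-v).T)-.044,P.mean(0)); C=r.x
    print("C",C,"resid mm",r.fun*1e3,"ang",np.degrees(np.arctan2(*(P-C).T[::-1])))
    T=np.array([onz(c,p,.202)[:2] for p in tabs]); print("tabs",np.degrees(np.arctan2(*(T-C).T[::-1])),np.hypot(*(T-C).T))
# lamp cap top centre z .302
print("lamp",onz(d,D(726,48),.302),onz(s,S(112,62),.302))
```

```text
C [ 0.56190628 -0.07448278] resid mm [-1.03563095 -1.68233009 -0.54420131 -2.79932416  0.64561826] ang [-141.24943678  -81.06387129  -18.59555929  101.55849473  156.36107959]
tabs [-172.40759153 -109.97061218  128.94598805] [0.08467954 0.08706659 0.08694242]
C [ 0.56171044 -0.0728707 ] resid mm [-0.67746363  0.82004661  2.5900004   1.89467258] ang [ 38.13852667  94.39768485 -21.75709961 162.78369157]
tabs [ 131.91573377   69.77178174    9.36017723 -168.31351921] [0.08567991 0.08354485 0.08500165 0.08996287]
lamp [ 0.60114032 -0.09600154  0.302     ] [ 0.60832521 -0.08631696  0.302     ]
```

Plan: the wheel's centre is about (0.562, -0.074). The lamp is at about -20° from it, the plug at 160° and the open hole at 100°. So the joint reads -3.14, and I need 3 clicks counter-clockwise; the hole then ends at -80° and never passes under the lamp.

I'll push on the robot side with the fingers shut, moving a tab from 190° to just past 220°.

```bash
cat > go.py <<'E'
import sys
from h import *
# go.py r ang z : prints move to polar point about wheel, tool x at 105 deg
C=np.array([.562,-.0737])
r,a,z=map(float,sys.argv[1:4]); o=readout.get_obs(); M=R.from_quat(o["ee_rot"]).as_matrix()
a=np.radians(a); P=np.array([*(C+r*np.array([np.cos(a),np.sin(a)])),z])
p=np.array(o["position"]); d=M.T@(P-p)/.4
yaw=np.degrees(np.arctan2(M[1,0],M[0,0]))
q=p[:2]-C
print("rows",d.round(3),"yaw",((yaw-105+180)%360-180)/60,"| polar",np.hypot(*q).round(4),np.degrees(np.arctan2(q[1],q[0]))%360,p.round(4),"F",np.round(o["ft_force"],1),"q",np.round(o["joint_pos"],2),o["clock"])
E
python3 -m crank '[[0.35,-0.35,-0.08,-0.55],[0.35,-0.35,-0.08,-0.55],[0.35,-0.35,-0.08,-0.55],[0.35,-0.35,-0.08,-0.55],[0.35,-0.35,-0.08,-0.55]]' -1 30; python3 go.py .084 162 .275
```

```text
clock: 0.77
position: [0.311, -0.3958, 0.281]
ee_rot: [0.886, 0.464, 0.0, 0.0]
ft_force: [0.2, -0.5, 0.2]
grip_width: 0.296
grasp_force: 0.0
rows [ 0.959 -0.145  0.015] yaw -0.8291742664611628 | polar 0.4083 232.07461320531064 [ 0.311  -0.3958  0.281 ] F [ 0.2 -0.5  0.2] q [ 1.05  0.06 -0.24  1.72  0.01  1.37  0.2 ] 0.7667
```

```bash
python3 -m crank '[[0.5,-0.08,0,-0.55],[0.5,-0.08,0,-0.55],[0.5,-0.08,0,-0.55],[0.5,-0.08,0,-0.55],[0.5,-0.08,0,-0.55]]'; python3 go.py .084 162 .275
```

```text
clock: 1.18
position: [0.3999, -0.214, 0.2807]
ee_rot: [0.718, 0.696, 0.0, 0.0]
ft_force: [0.9, -0.2, 1.2]
grip_width: 0.003
grasp_force: 0.0
rows [0.422 0.193 0.014] yaw -0.27951912243454824 | polar 0.2144 220.87747676360385 [ 0.3999 -0.214   0.2807] F [ 0.9 -0.2  1.2] q [ 0.86 -0.05 -0.45  1.82 -0.02  1.36  0.38] 1.1833
```

```bash
python3 -m crank '[[0.42,0.19,0.01,-0.28],[0.42,0.19,0.01,-0.28],[0.42,0.19,0.01,-0.28],[0.42,0.19,0.01,-0.28],[0.42,0.19,0.01,-0.28]]';python3 -m crank '[[0,0,0,0],[0,0,0,0]]'; python3 go.py .084 162 .208
python3 - <<'E'
from h import *
a=[cam("side"),cam("wrist")]
A=cv2.resize(a[0]["color"][130:260,210:370],(650,528),interpolation=3)
cv2.imwrite("pics/a1.png",A[:,:,::-1]); save(a[1],"w1")
E
```

```text
clock: 1.6
position: [0.483, -0.0461, 0.2767]
ee_rot: [0.609, 0.793, 0.001, 0.0]
ft_force: [-0.3, 0.7, -0.0]
grip_width: 0.002
grasp_force: 0.0
clock: 1.77
position: [0.4818, -0.0509, 0.2763]
ee_rot: [0.611, 0.792, -0.0, -0.0]
ft_force: [-0.4, -0.2, -0.1]
grip_width: -0.004
grasp_force: 0.0
rows [0.008 0.003 0.171] yaw -0.005003486251038206 | polar 0.0834 164.16476297585433 [ 0.4818 -0.0509  0.2763] F [-0.4 -0.2 -0.1] q [ 0.65  0.04 -0.65  1.75  0.03  1.36  0.25] 1.7667
```

View pics/w1.png

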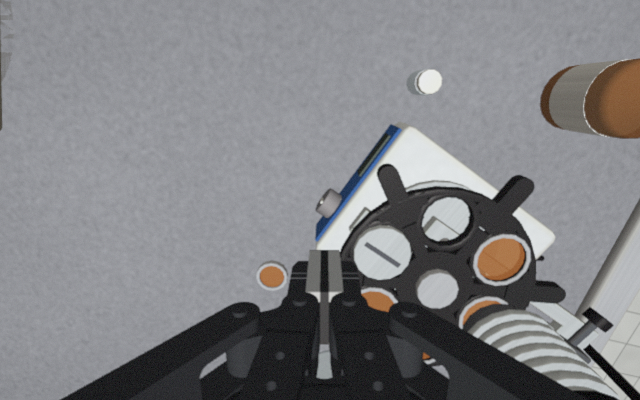

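View pics/a1.png

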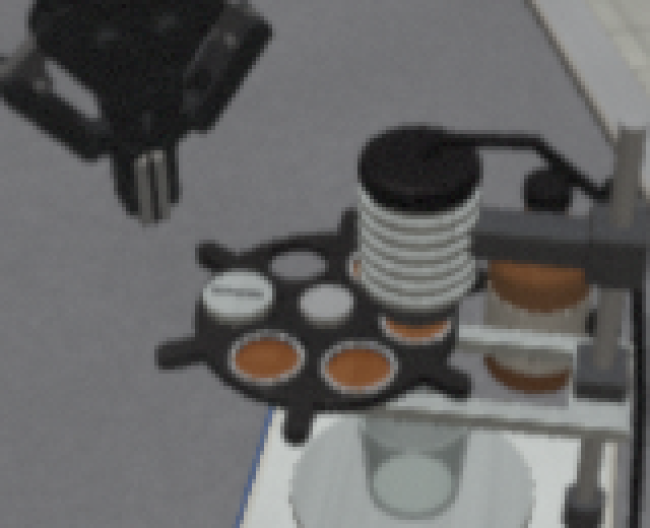

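The wrist view shows the plug at (382,252), the open hole at (446,218), amber glass at (501,258) and tabs at (392,183), (516,194) and (548,291). The fingers are shut and sit just outside the rim, next to the plug. I'll refine the wheel centre from this closer view.

Run:
```python
from h import *
from scipy.optimize import least_squares
c=cam("wrist")
P=np.array([onz(c,(446,220),.206)[:2],onz(c,(501,259),.206)[:2],onz(c,(382,252),.212)[:2]])
r=least_squares(lambda v:np.hypot(*(P-v).T)-.044,[.562,-.0737]); C=r.x
print(C,r.fun*1e3,np.degrees(np.arctan2(*(P-C).T[::-1]))%360, onz(c,(437,289),.206))
T=np.array([onz(c,p,.206)[:2] for p in[(387,170),(527,183),(562,293)]]);print(np.hypot(*(T-C).T),np.degrees(np.arctan2(*(T-C).T[::-1]))%360)
```

```text
[ 0.56029813 -0.07546203] [ 0.02926111 -0.02886521 -0.03005943] [100.63220768  38.35535242 158.84797504] [ 0.56331256 -0.07842795  0.206     ]
[0.08226827 0.08229358 0.08384668] [129.15315535  68.93489513   9.90668436]
```

```bash
sed -i 's/\[.562,-.0737\]/[.5612,-.0745]/' go.py; python3 -m crank '[[0.01,0,0.06,0],[0.01,0,0.12,0],[0.01,0,0.172,0],[0.01,0,0.172,0],[0.01,0,0.172,0]]'; for a in 177 195 212; do python3 go.py .084 $a .207; done
```

```text
clock: 2.33
position: [0.48, -0.049, 0.2074]
ee_rot: [0.612, 0.791, -0.0, -0.001]
ft_force: [-0.0, -0.2, 1.0]
grip_width: -0.001
grasp_force: 0.0
rows [-0.05  -0.02   0.001] yaw -0.008923096192554188 | polar 0.0852 162.54334548136907 [ 0.48   -0.049   0.2074] F [-0.  -0.2  1. ] q [ 0.64  0.09 -0.66  1.85  0.06  1.22  0.21] 2.3333
rows [-0.115 -0.029  0.001] yaw -0.008923096192554188 | polar 0.0852 162.54334548136907 [ 0.48   -0.049   0.2074] F [-0.  -0.2  1. ] q [ 0.64  0.09 -0.66  1.85  0.06  1.22  0.21] 2.3333
rows [-0.176 -0.02   0.001] yaw -0.008923096192554188 | polar 0.0852 162.54334548136907 [ 0.48   -0.049   0.2074] F [-0.  -0.2  1. ] q [ 0.64  0.09 -0.66  1.85  0.06  1.22  0.21] 2.3333
```

```bash
python3 -m crank '[[-0.03,-0.015,0,0],[-0.05,-0.02,0,0],[-0.07,-0.025,0,0],[-0.09,-0.029,0,0],[-0.11,-0.029,0,0]]';python3 -m crank '[[-0.012,0,0,0],[-0.025,0.003,0,0],[-0.037,0.006,0,0],[-0.037,0.006,0,0]]'; python3 go.py .084 212 .207
```

```text
clock: 2.75
position: [0.4808, -0.0942, 0.2083]
ee_rot: [0.612, 0.791, 0.0, 0.001]
ft_force: [0.2, 2.2, 0.8]
grip_width: 0.0
grasp_force: 0.9
clock: 3.08
position: [0.4868, -0.1083, 0.2073]
ee_rot: [0.612, 0.791, -0.0, 0.0]
ft_force: [0.4, 0.2, -0.1]
grip_width: 0.003
grasp_force: 0.0
rows [-0.028  0.001  0.001] yaw -0.008351414494836718 | polar 0.0818 204.44700264889235 [ 0.4868 -0.1083  0.2073] F [ 0.4  0.2 -0.1] q [ 0.7   0.13 -0.61  1.82  0.08  1.22  0.32] 3.0833
```

Run:
```python
from h import *
c=cam("wrist");s=cam("side")
B=cv2.resize(s["color"][150:250,220:340],(480,400),interpolation=3)
cv2.imwrite("pics/b2.png",np.hstack([c["color"][:,300:620],B])[:,:,::-1])
```

```text
(no output)
```

View pics/b2.png

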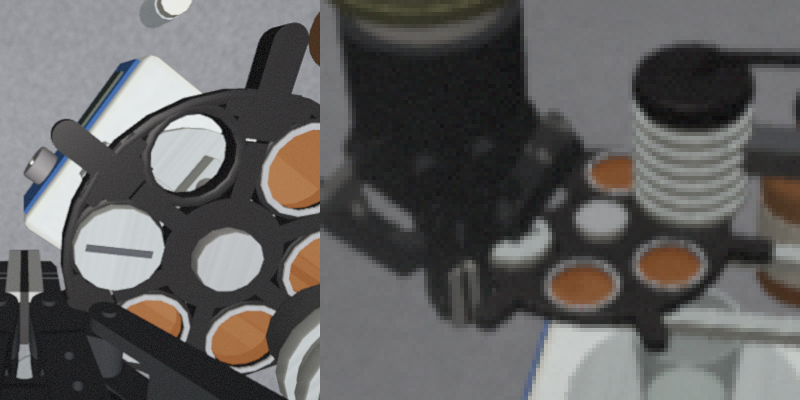

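The wheel has turned about half a click and the tab is still against the finger, so it hasn't snapped yet. I'll push a bit further.

```bash
python3 -m crank '[[-0.008,0,0,0],[-0.016,0.001,0,0],[-0.024,0.002,0,0],[-0.024,0.002,0,0],[-0.024,0.002,0,0]]'; python3 go.py .084 212 .207
python3 - <<'E'
from h import *
c=cam("wrist");s=cam("side")
B=cv2.resize(s["color"][150:250,220:340],(480,400),interpolation=3)
cv2.imwrite("pics/b3.png",np.hstack([c["color"][:,300:620],B])[:,:,::-1])
E
```

```text
clock: 3.6
position: [0.4897, -0.1165, 0.2075]
ee_rot: [0.612, 0.791, -0.0, -0.0]
ft_force: [-0.1, 0.1, -0.1]
grip_width: 0.002
grasp_force: 0.0
rows [-0.006 -0.001  0.001] yaw -0.007683750072149565 | polar 0.0829 210.43174522051297 [ 0.4897 -0.1165  0.2075] F [-0.1  0.1 -0.1] q [ 0.7   0.14 -0.6   1.81  0.08  1.22  0.33] 3.6
```

View pics/b3.png

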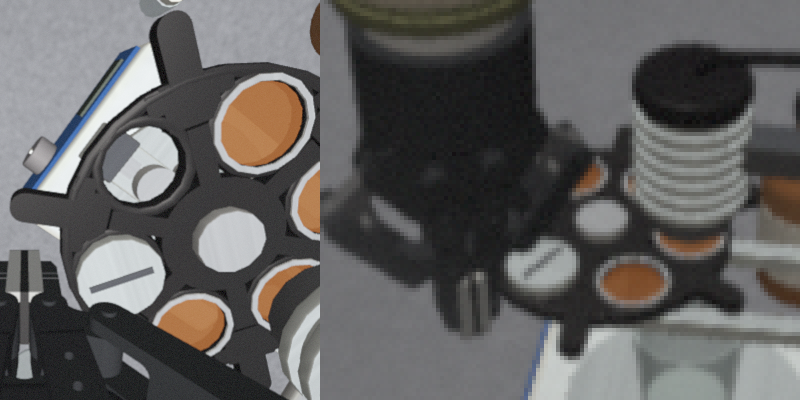

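First click done: the plug is at about 220° and the hole at about 160°. Next I lift, go back, lower again and repeat the same push. The finger that pushed to 210° was enough to make it snap.

```bash
python3 -m crank '[[0,0,-0.08,0],[0,0,-0.08,0],[0.085,0.01,-0.08,0],[0.172,0.021,-0.08,0],[0.172,0.021,-0.08,0]]'; python3 -m crank '[[0,0,0,0],[0,0,0.04,0],[0,0,0.08,0],[0,0,0.08,0]]'; python3 go.py .084 162 .207
```

```text
clock: 4.12
position: [0.4803, -0.0407, 0.2403]
ee_rot: [0.609, 0.793, 0.001, 0.0]
ft_force: [0.1, 0.7, 0.7]
grip_width: -0.001
grasp_force: 0.0
clock: 4.45
position: [0.4792, -0.0486, 0.205]
ee_rot: [0.612, 0.791, -0.001, -0.001]
ft_force: [-0.7, -0.4, -0.7]
grip_width: -0.0
grasp_force: 0.0
rows [-0.001  0.005 -0.005] yaw -0.008441358677171707 | polar 0.086 162.4638094647391 [ 0.4792 -0.0486  0.205 ] F [-0.7 -0.4 -0.7] q [ 0.64  0.1  -0.66  1.85  0.06  1.22  0.21] 4.45
```

```bash
python3 -m crank '[[-0.03,-0.015,0,0],[-0.05,-0.02,0,0],[-0.07,-0.025,0,0],[-0.09,-0.029,0,0],[-0.11,-0.029,0,0]]';python3 -m crank '[[-0.012,0,0,0],[-0.025,0.003,0,0],[-0.037,0.006,0,0],[-0.049,0.007,0,0],[-0.062,0.008,0,0]]'; python3 -m crank '[[0,0,0,0],[0,0,0,0],[0,0,0,0]]'; python3 go.py .084 162 .207
python3 - <<'E'
from h import *
c=cam("wrist");s=cam("side")
B=cv2.resize(s["color"][150:250,220:340],(480,400),interpolation=3)
cv2.imwrite("pics/b4.png",np.hstack([c["color"][:,300:620],B])[:,:,::-1])
E
```

```text
clock: 4.87
position: [0.4807, -0.0938, 0.208]
ee_rot: [0.612, 0.791, 0.0, 0.0]
ft_force: [0.5, 2.6, 0.2]
grip_width: 0.003
grasp_force: 0.9
clock: 5.28
position: [0.4899, -0.1167, 0.2074]
ee_rot: [0.612, 0.791, -0.0, 0.0]
ft_force: [0.6, 0.3, 0.3]
grip_width: 0.002
grasp_force: 0.0
clock: 5.53
position: [0.4896, -0.1161, 0.2075]
ee_rot: [0.612, 0.791, -0.0, -0.0]
ft_force: [0.3, 0.3, 0.5]
grip_width: 0.001
grasp_force: 0.0
rows [0.169 0.022 0.001] yaw -0.0071794207183377996 | polar 0.0828 210.17009739612058 [ 0.4896 -0.1161  0.2075] F [0.3 0.3 0.5] q [ 0.7   0.14 -0.6   1.81  0.08  1.22  0.33] 5.5333
```

View pics/b4.png

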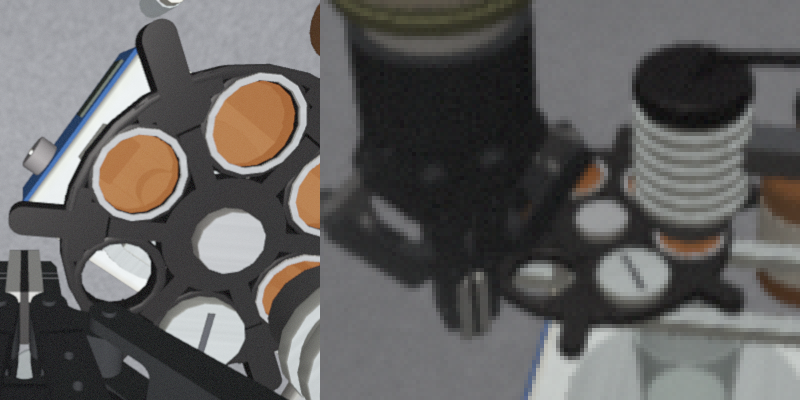

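Second click done: the plug is one station before the lamp, at (632,275) in the right half, and the hole is behind it at (540,275). One more click is needed, then lift clear.

```bash
python3 -m crank '[[0,0,-0.08,0],[0,0,-0.08,0],[0.085,0.01,-0.08,0],[0.172,0.021,-0.08,0],[0.172,0.021,-0.08,0]]' && python3 -m crank '[[0,0,0,0],[0,0,0.04,0],[0,0,0.08,0],[0,0,0.08,0]]' && python3 -m crank '[[-0.03,-0.015,0,0],[-0.05,-0.02,0,0],[-0.07,-0.025,0,0],[-0.09,-0.029,0,0],[-0.11,-0.029,0,0]]' && python3 -m crank '[[-0.012,0,0,0],[-0.025,0.003,0,0],[-0.037,0.006,0,0],[-0.049,0.007,0,0],[-0.062,0.008,0,0]]' && python3 -m crank '[[0,0,0,0],[0,0,0,0],[0,0,0,0]]'
python3 -m crank '[[0,0,-0.08,0],[0,0,-0.1,0],[0,0,-0.15,0],[0,-0.1,-0.15,0],[0,-0.2,-0.15,0]]'; python3 -m crank '[[0,-0.1,0,0],[0,-0.1,0,0],[0,-0.1,0,0],[0,-0.1,0,0]]'
python3 - <<'E'
from h import *
c=cam("scene");s=cam("side")
A=cv2.resize(c["color"][115:205,235:335],(400,360),interpolation=3)
B=cv2.resize(s["color"][155:245,240:340],(400,360),interpolation=3)
cv2.imwrite("pics/b5.png",np.hstack([A,B])[:,:,::-1])
E
```

```text
clock: 6.05
position: [0.4803, -0.0406, 0.2403]
ee_rot: [0.609, 0.793, 0.001, 0.0]
ft_force: [0.7, 1.0, 0.3]
grip_width: -0.002
grasp_force: 0.0
clock: 6.38
position: [0.4792, -0.0486, 0.2051]
ee_rot: [0.612, 0.791, -0.001, -0.001]
ft_force: [-0.3, -0.3, -0.6]
grip_width: -0.002
grasp_force: 0.0
clock: 6.8
position: [0.4807, -0.0938, 0.208]
ee_rot: [0.612, 0.791, 0.0, 0.0]
ft_force: [1.1, 2.3, 0.8]
grip_width: -0.001
grasp_force: 0.9
clock: 7.22
position: [0.4899, -0.1167, 0.2074]
ee_rot: [0.612, 0.791, -0.0, 0.0]
ft_force: [0.2, -0.8, 0.5]
grip_width: -0.002
grasp_force: 0.0
clock: 7.47
position: [0.4896, -0.1161, 0.2075]
ee_rot: [0.612, 0.791, -0.0, -0.0]
ft_force: [-0.3, 1.0, -1.3]
grip_width: -0.002
grasp_force: 0.0
clock: 7.88
position: [0.4129, -0.1355, 0.2681]
ee_rot: [0.61, 0.792, 0.001, 0.001]
ft_force: [-1.1, -2.5, 0.0]
grip_width: 0.0
grasp_force: 0.0
clock: 8.22
position: [0.3741, -0.1462, 0.268]
ee_rot: [0.612, 0.791, 0.0, 0.001]
ft_force: [-0.3, -0.4, 0.6]
grip_width: 0.001
grasp_force: 0.0
```

View pics/b5.png

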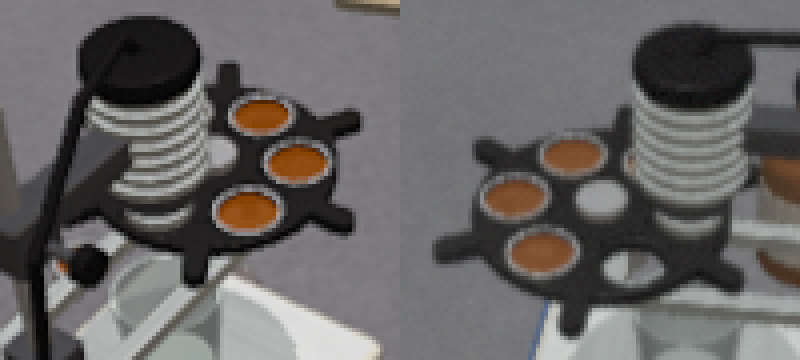

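The plug now sits under the snout, at (165,215) in the left half and (690,222) in the right half. The open hole is beside it at (632,265), the tabs are at rest angles and the arm is clear.

```bash
python3 -c "
from workcell import manip; print(manip.hand_in())"
```

```text
the job is handed in; nothing more can be done
None
```

The blanking plug is clicked in under the lamp after three counter-clockwise clicks; the open hole never passed beneath it, the fingers touched only the tabs, and the job is handed in.

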